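Put the peeler away and wedge the dovetail lid shut

TASK

Put the vegetable peeler away in the wooden box on its sloping stand, lying along the box. Then close the box with its loose lid: narrow end first, slide it down the dovetail grooves from their wide upper end and push it firmly until it wedges tight, then let go. Leave the other things on the worktop alone.

Things in the scene. Friction and masses are not known exactly. Their poses are not given: they have to be found in the camera images.
- peeler_handle (a point): Vegetable peeler, plain white handle and thin steel blade, 170 x 25 x 18 mm, 80 g, lying on the worktop. This point is the middle of the handle, 9 mm above its underside and 30 mm from the peeler's middle towards the handle's end. x runs along the peeler from handle to blade, y across it, z up. The handle is 24 mm wide here; it reaches 55 mm to -x, the blade end 115 mm to +x.
- way_mid (a point): Wooden box fixed on a stand, its top sloping 26 degrees, high end towards the robot. Point: middle of the dovetail way, on its floor, 84 mm above the worktop. x points up the slope (to the robot), z square out of the slope, y across. Box x = -106 to 106 mm, 138 mm wide. Cavity below the way floor: x = -96 to 96, 72 mm wide, 28 mm deep; its flat rims are the floor the lid slides on.
- left_rail: Rail on the box's +y side (y of way_mid), 14 mm high above the way floor. Its inner face is 41 mm from the middle line at the lower end (x = -100 mm from way_mid), 57 mm at the upper end (x = +100), measured at the floor; the rail's top overhangs 5 mm further in. Both ends of the way are open, with no stop. Origin is that of the box: under way_mid, at worktop height.
- right_rail: The same on the -y side, mirrored.
- lid_grip (a point): Loose wooden lid, about 220 g, lying flat: plate 12 mm thick, 200 mm long, 82 mm wide at the narrow end (-x), 114 mm at the wide end (+x), long edges dovetailed to fit the way. A grip bar stands across the middle of its top: 60 mm long (y), 14 mm thick (x), 24 mm high. Point: centre of the bar, 24 mm above the lid's underside. z up.
- teaspoon: Teaspoon, 140 mm long: leave alone.
- spice_jar: Spice jar, 46 mm across, 106 mm high: leave alone.
- tin: Low tin, 86 mm across, 40 mm high: leave alone.
- jam_jar: Jam jar, 66 mm across, 108 mm high: leave alone.
- lid: The same lid; origin at the centre of its underside. Held over 65 mm up the slope from home it can be lowered between the rails; nearer home they hold it down. Its edges meet the rails when the bar is over way_mid. Pushed on down the slope with 15 to 20 N it jams there, moving under 1 mm more, and stays.

How it is judged (in metres and radians):
On the way:
1. the peeler lies along the box inside its cavity, let go (z of peeler_handle in the frame of way_mid between -0.035 and -0.006 m and x of peeler_handle in the frame of way_mid between -0.06 and 0.06 m and y of peeler_handle in the frame of way_mid between -0.036 and 0.036 m and contact force between the fingers and peeler below 0.1 N), for 0.2 s.
At the end, for the whole second after the job is handed in: Peeler inside the cavity (handle at least 6 mm below the way floor, within 60 mm of the middle along the box). Lid flat in the way, its bar from 4 mm up-slope to 6 mm down-slope of way_mid, within 4 mm sideways and 0.05 rad, pressing on both rails with over 2 N (z of peeler_handle in the frame of way_mid between -0.035 and -0.006 m and x of peeler_handle in the frame of way_mid between -0.06 and 0.06 m and y of peeler_handle in the frame of way_mid between -0.036 and 0.036 m and x of lid_grip in the frame of way_mid between -0.006 and 0.004 m and y of lid_grip in the frame of way_mid between -0.004 and 0.004 m and z of lid_grip in the frame of way_mid between 0.021 and 0.028 m and angle between the x axis of lid_grip and the x axis of way_mid, either way round below 0.05 rad and contact force between each of left_rail, right_rail and lid above 2 N); the robot touches nothing.
It fails at once if a bystander is pushed more than 3 cm or tipped over (distance of any of teaspoon, spice_jar, tin, jam_jar from where it was at the start of the episode above 0.03 m or angle between any of spice_jar, jam_jar's own z axis and vertical above 0.6 rad).
It also fails if it takes over 54 s, if anything falls off the work surface, if the arm or the gripper's body presses on something with over 40 N, if the wrist force passes 120 N, or if a joint passes its speed limit or range.

ROBOT

A 7-joint arm with a two-finger parallel gripper is mounted at the origin on a cart in front of the work surface, level with it; the furniture and walls round the work are solid. World frame = base frame: x ahead of the robot, y to its left, z up, the work surface at z = 0. Lengths are in m, angles in degrees, forces in N, time in s.
With the tool pointing down it reaches from about 0.425 to 0.875 m from the base axis. Payload 4.7 kg.
Tool frame: the origin (TCP) lies on the mounting face of the last link; the fingertips stand 182 mm ahead of it and the grasp point (between the pads) lies 164 mm ahead of it; z points along the fingers, y is the line along which they close (so a half turn about z gives the same grasp; the last joint's range is limited). The gripper opens to 87 mm and grips with 3 to 60 N. Pads are 19 mm wide; open, the fingers measure 117 mm over their backs; the gripper's body (75 mm by 190 mm) begins 51 mm behind the grasp point.
Start: joints at [67.844, 18.392, -4.016, 83.108, 1.295, 78.541, -3.26], TCP at [0.254, -0.598, 0.405] pointing down, gripper open.
Joint ranges: [-163.93, 163.93], [-17.29, 119.83], [-79.2, 71.16], [3.27, 140.29], [-89.18, 269.18], [5.43, 117.66], [-154.24, 154.24]. Speed limits (degrees/s): [147.25, 147.25, 180, 180, 180, 180, 180].

INTERFACE

Orientations are given as [roll, pitch, yaw] about the fixed x, y, z axes, in that order (R = Rz(yaw) Ry(pitch) Rx(roll)).
In Python, from cell import env gives the robot as it stands.
- The arm moves only by the tool servo_tool, never from a script. Its argument "plan" is a list of rows, each an object with "xyz": the shift along the tool's x, y, z in cm, a list of three; "twist": the turn, a rotation vector about the tool's x, y, z in degrees, a list of three; "jaw": the closure, from 0 (fully open) to 1 (shut). In form: [{"xyz": [x, y, z], "twist": [wx, wy, wz], "jaw": jaw}, ...]. A call has 1 to 10 rows; each row is the pose to reach, as a shift and turn from the pose commanded when the call began, along the tool's axes at that moment; what a row does not reach only later rows make up. A row lasts 1/12 s, in which the tool goes at most 41.7 mm and 7.16 degrees, less where a joint would pass 70% of its speed; a pose out of reach is approached as far as the arm can. A call with a gripper value outside its range is refused whole. The fingers move at their own pace and stop on an object; "newtons" is the grip in N (left out, the last holds). Time passes only in rows, so rows that repeat a pose let the fingers close. It gives the time, the measured TCP pose, the force, the opening and the grip force at its end, in the units of the state.
- env.get_obs(): the state, without advancing time (a new reading comes with each control period).
- env.read_camera(name): name is "side" or "top" or "wrist"; returns a dict with "img" (420x560x3 uint8, red, green, blue), "camera_matrix" (3x3 intrinsics, pixels), "R" (3x3) and "t" (3): a world point X has camera coordinates R X + t. Camera axes: x right, y down, z forward; pixel columns grow to the right and rows downward; lengths in m; the calibration is good to about 2 mm. A picture is of the moment at which its call begins. There is no depth.
- env.sign_off(): hands the job in; it is judged then, once.
The state is a dict: "time_s": time; "qpos": joint angles; "joint_velocities": joint speeds; "effort": joint torques, N m; "tool_pos": TCP position; "tool_rot": TCP orientation; "force": force on the tool from outside, world axes, zero at the start; "wrist_torque": the same for the moment, N m; "grip_width": finger opening in m; "grasp_force": force on a finger pad.
Only numpy, scipy, OpenCV 4.12 (cv2) and the standard library are available. Lean on these libraries where they do the work, as an engineer would, in place of code of your own. Each camera call takes 0.05 s, during which the arm holds its last target. There are 200 camera calls.

## Working session

There is one attempt and no reset: what is moved stays moved. The work goes in short steps, Python scripts to look and compute and a tool call to move; the robot and the scene stay as the last step left them, time stands still between calls to the robot, and variables do not carry over. Pictures are saved under pics/ and viewed, at most 10 in all, crops included, and the job is handed in when it is done.

Besides the shell and the picture viewer there is one more tool, called as name(argument=value, ...), one argument or row to a line, values as JSON. servo_tool: Moves the arm, as the interface text tells. Its arguments: {"type":"object","properties":{"plan":{"type":"array","items":{"type":"object","properties":{"xyz":{"type":"array","items":{"type":"number"}},"twist":{"type":"array","items":{"type":"number"}},"jaw":{"type":"number"}}}},"newtons":{"type":"number"}},"required":["plan"]}

```bash
mkdir -p pics; cat > h.py <<'E'
import numpy as np, cv2
from cell import env
from scipy.spatial.transform import Rotation as Ro
def snap(name,fn):
    c=env.read_camera(name); cv2.imwrite('pics/'+fn,c['img'][:,:,::-1]); np.savez('pics/'+fn+'.npz',K=c['camera_matrix'],R=c['R'],t=c['t']); return c
def load(fn): return np.load('pics/'+fn+'.npz')
def ray(c,u,v):
    d=c['R'].T@np.linalg.solve(c['K'],[u,v,1.]); o=-c['R'].T@c['t']; return o,d
def onplane(c,u,v,z):
    o,d=ray(c,u,v); return o+d*(z-o[2])/d[2]
def proj(c,X):
    p=c['K']@(c['R']@np.asarray(X,float)+c['t']); return p[:2]/p[2]
def delta(pos,rpy):
    """shift(cm)/twist(deg) from current tool pose to target"""
    o=env.get_obs(); R0=Ro.from_euler('xyz',o['tool_rot'],degrees=True)
    print('xyz',np.round(R0.inv().apply(np.array(pos)-o['tool_pos'])*100,2),'tw',np.round((R0.inv()*Ro.from_euler('xyz',rpy,degrees=True)).as_rotvec(degrees=True),2))
E
python3 - <<'E'
from h import *
print(env.get_obs())
a=snap('top','top0.png')['img'];b=snap('side','side0.png')['img']
E
```

```text
{'time_s': 0.0, 'qpos': array([67.84263448, 18.43858057, -4.01851246, 83.17459614,  1.29547754,
       78.53960691, -3.26123441]), 'joint_velocities': array([ 0.10030943,  0.03074811, -0.04224765,  0.02109114,  0.00253989,
       -0.02491722,  0.03297328]), 'effort': array([-1.34168960e-03, -4.91291285e+01, -4.04707426e-01, -3.12528706e+01,
       -6.38995506e-02,  4.36739030e-02,  1.82643525e-04]), 'tool_pos': array([ 0.25352877, -0.598297  ,  0.4036697 ]), 'tool_rot': array([-1.79892498e+02,  5.21358720e-03,  2.29688030e+01]), 'force': array([-0.35400298, -0.17517067,  0.08527905]), 'wrist_torque': array([ 0.0341151 , -0.06147585,  0.03667897]), 'grasp_force': 0.0, 'grip_width': 0.08707249315994846}
```

View pics/top0.png

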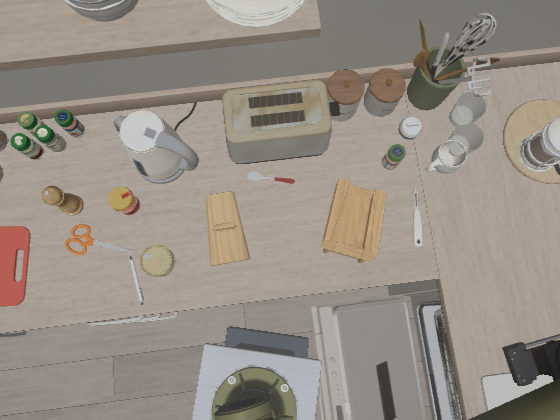

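View pics/side0.png

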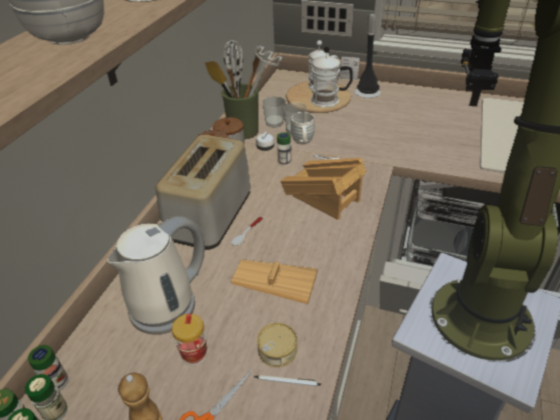

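```bash
python3 - <<'E'
from h import *
a=cv2.imread('pics/top0.png'); 
A=cv2.resize(a[165:285,180:300],None,fx=5,fy=5,interpolation=2)[:, :]
B=cv2.resize(a[165:285,315:435],None,fx=5,fy=5,interpolation=2)
cv2.imwrite('pics/cA.png',A);cv2.imwrite('pics/cB.png',B)
c=load('top0.png')
for p in [(418,240),(416,192),(131,258),(142,302)]: print(p,onplane(c,*p,0.009))
E
```

```text
(418, 240) [ 0.50867512 -0.38901438  0.009     ]
(416, 192) [ 0.64612637 -0.37245278  0.009     ]
(131, 258) [0.34800203 0.39566958 0.009     ]
(142, 302) [0.23459054 0.34210806 0.009     ]
```

View pics/cA.png

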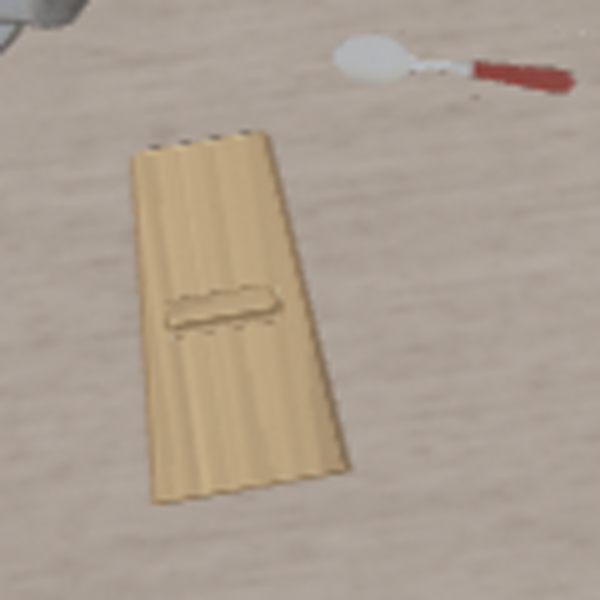

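View pics/cB.png

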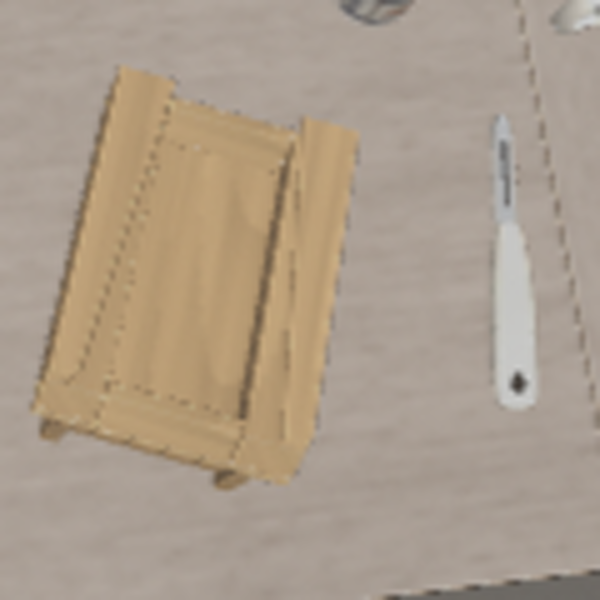

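```bash
cat >> h.py <<'E'
def wayR(yaw): # yaw = world heading of the horizontal part of way x axis (deg)
    return Ro.from_euler('z',yaw,degrees=True)*Ro.from_euler('y',-26,degrees=True)
E
python3 - <<'E'
from h import *
from scipy.optimize import least_squares
c=load('top0.png'); 
A=lambda u,v:(u/5+180-.4,v/5+165-.4); B=lambda u,v:(u/5+315-.4,v/5+165-.4)
e=onplane(c,*B(517,408),.009);t=onplane(c,*B(502,115),.002);print('peeler',e,t,np.linalg.norm(t-e)); d=(t-e)/np.linalg.norm(t-e);print('handle',e+.055*d,np.degrees(np.arctan2(d[1],d[0])))
cor=[onplane(c,*A(*p),.012) for p in [(133,157),(268,130),(152,503),(350,468)]]
n=(cor[0]+cor[1])/2;w=(cor[2]+cor[3])/2;d=w-n;print('lid',n,w,np.linalg.norm(d),(n+w)/2,'yaw',np.degrees(np.arctan2(d[1],d[0])),'bar',onplane(c,*A(222,303),.036),np.linalg.norm(cor[0]-cor[1]),np.linalg.norm(cor[2]-cor[3]))
# box
pts=[((-106,69,14),(357,131)),((-106,-69,14),(119,66)),((106,69,14),(297,483)),((106,-69,14),(35,408)),
 ((-96,36,0),(284,170)),((96,36,0),(242,420)),((96,-36,0),(105,383))]
def res(p,full=0):
    R=wayR(p[2]);o=np.array([p[0],p[1],.084])
    return np.concatenate([proj(c,o+R.apply(np.array(a)/1000))-B(*b) for a,b in pts])
s=least_squares(res,[.5,-.25,170],x_scale=[.1,.1,10],loss='soft_l1');print('box',s.x,np.round(res(s.x).reshape(-1,2),1))
E
```

```text
peeler [ 0.49123505 -0.39038802  0.009     ] [ 0.66076641 -0.37038532  0.002     ] 0.170850779959358
handle [ 0.54581031 -0.38394879  0.00674657] 6.729115325145534
lid [0.56358995 0.18198983 0.012     ] [0.37554304 0.12268012 0.012     ] 0.19717830587885027 [0.4695665  0.15233497 0.012     ] yaw -162.49480396881688 bar [0.47049024 0.15194058 0.036     ] 0.07802920290902184 0.11066359367635495
box [  0.53160429  -0.195091   171.09893401] [[-0.2  1.7]
 [-0.6  0.8]
 [ 1.4 -6.8]
 [ 0.8 -7.7]
 [ 1.  -3.6]
 [-1.2  1.7]
 [-1.1  0.9]]
```

```bash
python3 - <<'E'
from h import *
delta([.546,-.384,.32],[180,0,6.7])
E
```

```text
xyz [35.3  -8.31  8.39] tw [-0.1   0.02 16.27]
```

servo_tool(
  plan=[
    {"xyz": [35.3, -8.3, 8.4], "twist": [-0.1, 0, 16.3], "jaw": 0},
    {"xyz": [35.3, -8.3, 8.4], "twist": [-0.1, 0, 16.3], "jaw": 0},
    {"xyz": [35.3, -8.3, 8.4], "twist": [-0.1, 0, 16.3], "jaw": 0},
    {"xyz": [35.3, -8.3, 8.4], "twist": [-0.1, 0, 16.3], "jaw": 0},
    {"xyz": [35.3, -8.3, 8.4], "twist": [-0.1, 0, 16.3], "jaw": 0},
    {"xyz": [35.3, -8.3, 8.4], "twist": [-0.1, 0, 16.3], "jaw": 0},
    {"xyz": [35.3, -8.3, 8.4], "twist": [-0.1, 0, 16.3], "jaw": 0},
    {"xyz": [35.3, -8.3, 8.4], "twist": [-0.1, 0, 16.3], "jaw": 0},
    {"xyz": [35.3, -8.3, 8.4], "twist": [-0.1, 0, 16.3], "jaw": 0},
    {"xyz": [35.3, -8.3, 8.4], "twist": [-0.1, 0, 16.3], "jaw": 0},
  ],
)

```text
time_s: 0.93
tool_pos: [0.5532, -0.3747, 0.3178]
tool_rot: [-179.6, -0.2, 7.4]
force: [-0.1, 2.5, 0.1]
grip_width: 0.0871
grasp_force: 0.0
```

```bash
python3 - <<'E'
from h import *
c=snap('wrist','w1.png'); cv2.imwrite('pics/w1b.png',cv2.resize(c['img'][:,:,::-1],(800,600)))
print(env.get_obs()['tool_pos'],env.get_obs()['time_s'])
for p in [[.4912,-.3904,.009],[.6607,-.3704,.002],[.5458,-.384,.018]]: print(proj(c,p)*800/560)
E
```

```text
[ 0.55034334 -0.37826375  0.31857171] 0.9833Traceback (most recent call last):
  File "<stdin>", line 4, in <module>
  File "h.py", line 12, in proj
    p=c['K']@(c['R']@np.asarray(X,float)+c['t']); return p[:2]/p[2]
      ~^^^^^
KeyError: 'K'
```

View pics/w1b.png

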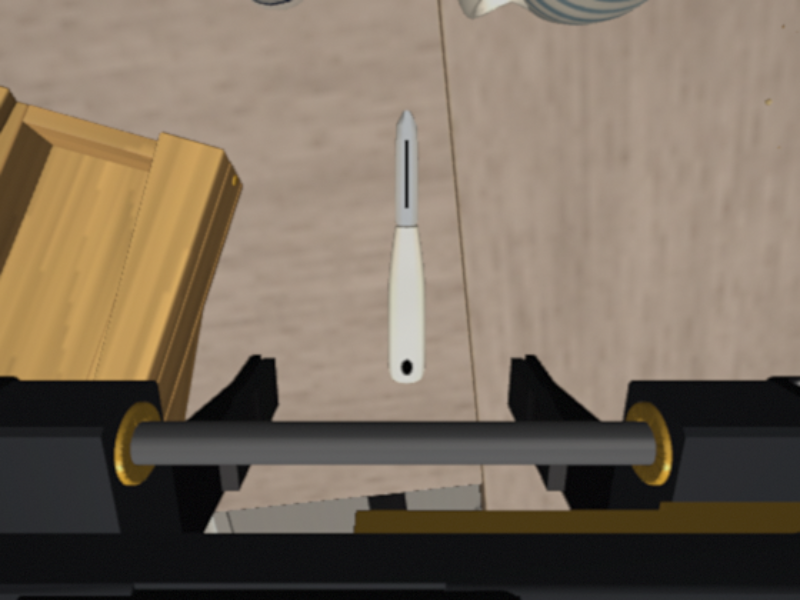

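```bash
python3 - <<'E'
from h import *
c=load('w1.png'); f=lambda u,v,z:onplane(c,u*.7,v*.7,z)
e=f(406,382,.009);t=f(406,110,.002);d=t-e;print(e,t,np.linalg.norm(d)); d/=np.linalg.norm(d);h=e+.055*d;yw=np.degrees(np.arctan2(d[1],d[0]));print('handle',h,yw)
o=env.get_obs();print(o['tool_pos'],o['tool_rot'])
delta([h[0],h[1],.185],[180,0,yw])
E
```

```text
[ 0.49088822 -0.39000749  0.009     ] [ 0.65999339 -0.36661746  0.002     ] 0.17085858137536677
handle [ 0.54532379 -0.38247816  0.00674667] 7.874983688087355
[ 0.55034334 -0.37826375  0.31857171] [-1.79797768e+02 -3.17775406e-02  7.24746035e+00]
xyz [-0.56  0.4  13.36] tw [-0.2  -0.03 -0.63]
```

servo_tool(
  plan=[
    {"xyz": [0, -0.1, 0], "twist": [0, 0, -0.7], "jaw": 0},
    {"xyz": [0, -0.1, 4], "twist": [0, 0, -0.7], "jaw": 0},
    {"xyz": [0, -0.1, 8], "twist": [0, 0, -0.7], "jaw": 0},
    {"xyz": [0, -0.1, 11], "twist": [0, 0, -0.7], "jaw": 0},
    {"xyz": [0, -0.1, 13], "twist": [0, 0, -0.7], "jaw": 0},
    {"xyz": [0, -0.1, 13.4], "twist": [0, 0, -0.7], "jaw": 0},
    {"xyz": [0, -0.1, 13.5], "twist": [0, 0, -0.7], "jaw": 0},
    {"xyz": [0, -0.1, 13.5], "twist": [0, 0, -0.7], "jaw": 0},
    {"xyz": [0, -0.1, 13.5], "twist": [0, 0, -0.7], "jaw": 0},
  ],
)

```text
time_s: 1.73
tool_pos: [0.5464, -0.3847, 0.1878]
tool_rot: [179.8, -0.1, 7.3]
force: [0.0, 0.5, 0.7]
grip_width: 0.0869
grasp_force: 0.0
```

servo_tool(
  plan=[
    {"xyz": [0, -0.1, 0.1], "twist": [0, 0, 0], "jaw": 0.5},
    {"xyz": [0, -0.1, 0.1], "twist": [0, 0, 0], "jaw": 1},
    {"xyz": [0, -0.1, 0.1], "twist": [0, 0, 0], "jaw": 1},
    {"xyz": [0, -0.1, 0.1], "twist": [0, 0, 0], "jaw": 1},
    {"xyz": [0, -0.1, 0.1], "twist": [0, 0, 0], "jaw": 1},
    {"xyz": [0, -0.1, 0.1], "twist": [0, 0, 0], "jaw": 1},
  ],
  newtons=35,
)

```text
time_s: 2.23
tool_pos: [0.5461, -0.3826, 0.1849]
tool_rot: [179.9, -0.0, 7.4]
force: [0.3, 0.5, 0.2]
grip_width: 0.0547
grasp_force: 0.0
```

servo_tool(
  plan=[
    {"xyz": [0, 0, 0], "twist": [0, 0, 0], "jaw": 1},
    {"xyz": [0, 0, 0], "twist": [0, 0, 0], "jaw": 1},
    {"xyz": [0, 0, 0], "twist": [0, 0, 0], "jaw": 1},
    {"xyz": [0, 0, 0], "twist": [0, 0, 0], "jaw": 1},
    {"xyz": [0, 0, 0], "twist": [0, 0, 0], "jaw": 1},
    {"xyz": [0, 0, 0], "twist": [0, 0, 0], "jaw": 1},
  ],
)

```text
time_s: 2.73
tool_pos: [0.546, -0.3826, 0.1848]
tool_rot: [179.9, -0.0, 7.4]
force: [0.6, -0.6, 0.3]
grip_width: 0.0221
grasp_force: 35.0
```

servo_tool(
  plan=[
    {"xyz": [0, 0, -1], "twist": [0, 0, 0], "jaw": 1},
    {"xyz": [0, 0, -4], "twist": [0, 0, 0], "jaw": 1},
    {"xyz": [0, 0, -8], "twist": [0, 0, 0], "jaw": 1},
    {"xyz": [0, 0, -12], "twist": [0, 0, 0], "jaw": 1},
    {"xyz": [0, 0, -16], "twist": [0, 0, 0], "jaw": 1},
    {"xyz": [0, 0, -19], "twist": [0, 0, 0], "jaw": 1},
    {"xyz": [0, 0, -20], "twist": [0, 0, 0], "jaw": 1},
    {"xyz": [0, 0, -20], "twist": [0, 0, 0], "jaw": 1},
  ],
)

```text
time_s: 3.4
tool_pos: [0.5466, -0.3825, 0.3896]
tool_rot: [179.6, -0.3, 7.4]
force: [0.5, -0.5, -1.8]
grip_width: 0.0222
grasp_force: 35.0
```

servo_tool(
  plan=[
    {"xyz": [-1, -4, -1], "twist": [0, 0, 0], "jaw": 1},
    {"xyz": [-2, -8, -2], "twist": [0, 0, 0], "jaw": 1},
    {"xyz": [-3, -12, -3], "twist": [0, 0, 0], "jaw": 1},
    {"xyz": [-4, -16, -4], "twist": [0, 0, 0], "jaw": 1},
    {"xyz": [-5, -19, -4.5], "twist": [0, 0, 0], "jaw": 1},
    {"xyz": [-5, -19.5, -5], "twist": [0, 0, 0], "jaw": 1},
    {"xyz": [-5, -19.5, -5], "twist": [0, 0, 0], "jaw": 1},
    {"xyz": [-5, -19.5, -5], "twist": [0, 0, 0], "jaw": 1},
    {"xyz": [-5, -19.5, -5], "twist": [0, 0, 0], "jaw": 1},
  ],
)

```text
time_s: 4.15
tool_pos: [0.4712, -0.1968, 0.4329]
tool_rot: [179.9, 0.1, 7.2]
force: [0.1, -0.8, -0.9]
grip_width: 0.022
grasp_force: 35.0
```

```bash
python3 - <<'E'
from h import *
c=snap('wrist','w2.png'); cv2.imwrite('pics/w2b.png',cv2.resize(c['img'][:,:,::-1],(800,600),interpolation=2))
print(env.get_obs()['tool_pos'],env.get_obs()['tool_rot'],env.get_obs()['time_s'])
E
```

```text
[ 0.47125096 -0.19697832  0.43294233] [1.79960505e+02 9.69788851e-02 7.22176461e+00] 4.2
```

View pics/w2b.png

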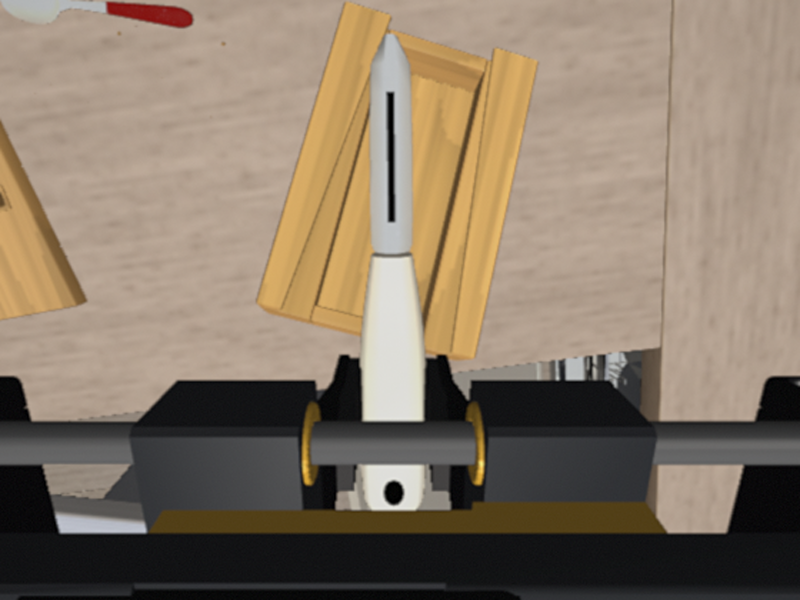

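```bash
python3 - <<'E'
from h import *
from scipy.optimize import least_squares
B=lambda u,v:(u/5+315-.4,v/5+165-.4); W=lambda u,v:(u*.7-.15,v*.7-.15)
c1,c2=load('top0.png'),load('w2.png')
S=[(-1,1),(-1,-1),(1,1),(1,-1)]
o1=[B(*p) for p in [(357,131),(119,66),(297,483),(35,408)]]
o2=[W(*p) for p in [(537,62),(346,2),(474,358),(257,303)]]
def mk(use,free):
  def res(p):
    R=wayR(p[2]);o=np.array([p[0],p[1],.084+(p[5] if free else 0)]);r=[]
    for c,ob in use:
      for (a,b),q in zip(S,ob): r.append(proj(c,o+R.apply([a*p[3],b*p[4],.014]))-q)
    return np.concatenate(r)
  return res
for use in ([(c1,o1)],[(c2,o2)],[(c1,o1),(c2,o2)]):
  for free in (0,1):
    f=mk(use,free); s=least_squares(f,[.53,-.19,168,.106,.069,0],x_scale=[.1,.1,10,.1,.1,.1]);print(free,np.round(s.x,4),np.round(f(s.x),1))
E
```

```text
0 [ 5.24600e-01 -1.95100e-01  1.71476e+02  1.19900e-01  6.79000e-02
  0.00000e+00] [-0.4  0.2  0.1 -0.2  0.3  0.2 -0.  -0.2]
1 [ 3.56000e-01 -8.64000e-02  1.71476e+02  4.52000e-02  2.56000e-02
  7.83200e-01] [-0.4  0.2  0.1 -0.2  0.3  0.2 -0.  -0.2]
0 [ 5.350000e-01 -1.971000e-01  1.719394e+02  1.050000e-01  6.800000e-02
  0.000000e+00] [ 0.1 -0.2 -0.1  0.2 -0.1  0.1  0.  -0.1]
1 [ 5.339000e-01 -1.983000e-01  1.719394e+02  1.161000e-01  7.530000e-02
 -3.370000e-02] [ 0.1 -0.2 -0.1  0.2 -0.1  0.1  0.  -0.1]
0 [ 5.338000e-01 -1.969000e-01  1.719162e+02  1.061000e-01  6.810000e-02
  0.000000e+00] [-0.2  0.5 -0.1  0.3  2.5 -7.9  2.3 -7.8  0.   0.1 -0.   0.4 -0.8  2.6
 -0.7  2.4]
1 [ 5.337000e-01 -1.987000e-01  1.718911e+02  1.185000e-01  7.570000e-02
 -3.960000e-02] [ 0.5  1.5 -3.   0.3  2.3 -1.2 -2.2 -2.4 -0.2 -0.6  1.1  0.1 -0.9  0.5
  0.9  0.6]
```

```bash
cat >> h.py <<'E'
BOX=np.array([.5345,-.197,.084]); YAW=171.8
def way(p,flip=1):
    """tool pose in way frame -> world pos,rpy; flip=1: tool x = -way x"""
    R=wayR(YAW); M=Ro.from_matrix(np.diag([-1,1,-1.]) if flip else np.diag([1,-1,-1.]))
    return BOX+R.apply(p),(R*M).as_euler('xyz',degrees=True)
def inway():
    o=env.get_obs(); R=wayR(YAW); return np.round(R.inv().apply(o['tool_pos']-BOX)*1000,1),np.round((way([0,0,0])[1]),1),np.round(o['tool_rot'],1)
E
python3 - <<'E'
from h import *
for z in (.24,.16):
  p,r=way([.03,0,z]);print(p,r);delta(p,r)
E
```

```text
[ 0.61194529 -0.20816004  0.31286171] [-180.    26.    -8.2]
xyz [13.84  2.87 11.99] tw [  3.55 -25.75  15.14]
[ 0.57723415 -0.20315808  0.24095818] [-180.    26.    -8.2]
xyz [10.47  1.93 19.18] tw [  3.55 -25.75  15.14]
```

servo_tool(
  plan=[
    {"xyz": [4, 1, 2], "twist": [0.8, -6, 3.5], "jaw": 1},
    {"xyz": [8, 2, 4], "twist": [1.6, -12, 7], "jaw": 1},
    {"xyz": [11, 2.5, 7], "twist": [2.4, -18, 10.6], "jaw": 1},
    {"xyz": [13.8, 2.9, 10], "twist": [3.2, -23, 13.6], "jaw": 1},
    {"xyz": [13.8, 2.9, 12], "twist": [3.55, -25.75, 15.15], "jaw": 1},
    {"xyz": [13.8, 2.9, 12], "twist": [3.55, -25.75, 15.15], "jaw": 1},
    {"xyz": [13.8, 2.9, 12], "twist": [3.55, -25.75, 15.15], "jaw": 1},
    {"xyz": [13.8, 2.9, 12], "twist": [3.55, -25.75, 15.15], "jaw": 1},
    {"xyz": [13.8, 2.9, 12], "twist": [3.55, -25.75, 15.15], "jaw": 1},
  ],
)

```text
time_s: 4.95
tool_pos: [0.6117, -0.2074, 0.3175]
tool_rot: [179.9, 25.6, -8.2]
force: [0.6, -0.2, -0.8]
grip_width: 0.022
grasp_force: 35.0
```

```bash
python3 - <<'E'
from h import *
print(inway()); delta(*way([.03,0,.16]))
E
```

```text
(array([ 32.4,  -0.7, 244. ]), array([-180. ,   26. ,   -8.2]), array([179.9,  25.6,  -8.2]))
xyz [0.18 0.05 8.4 ] tw [ 0.13 -0.4   0.02]
```

servo_tool(
  plan=[
    {"xyz": [0, 0, 2], "twist": [0, 0, 0], "jaw": 1},
    {"xyz": [0, 0, 4], "twist": [0, 0, 0], "jaw": 1},
    {"xyz": [0, 0, 6], "twist": [0, 0, 0], "jaw": 1},
    {"xyz": [0, 0, 7.3], "twist": [0, 0, 0], "jaw": 1},
    {"xyz": [0, 0, 8], "twist": [0, 0, 0], "jaw": 1},
    {"xyz": [0, 0, 8], "twist": [0, 0, 0], "jaw": 1},
    {"xyz": [0, 0, 8], "twist": [0, 0, 0], "jaw": 1},
  ],
)

```text
time_s: 5.53
tool_pos: [0.5777, -0.2019, 0.244]
tool_rot: [179.9, 25.7, -8.1]
force: [-0.3, -0.8, 0.9]
grip_width: 0.0222
grasp_force: 35.0
```

```bash
python3 - <<'E'
from h import *
print(inway())
E
```

```text
(array([ 31.1,  -1.3, 162.9]), array([-180. ,   26. ,   -8.2]), array([179.9,  25.7,  -8.1]))
```

Release, partly opening, then retreat straight up.

servo_tool(
  plan=[
    {"xyz": [0, 0, 0.1], "twist": [0, 0, 0], "jaw": 0.57},
    {"xyz": [0, 0, 0.1], "twist": [0, 0, 0], "jaw": 0.57},
    {"xyz": [0, 0, 0.1], "twist": [0, 0, 0], "jaw": 0.57},
    {"xyz": [0, 0, 0.1], "twist": [0, 0, 0], "jaw": 0.57},
    {"xyz": [0, 0, 0.1], "twist": [0, 0, 0], "jaw": 0.57},
  ],
)

```text
time_s: 5.95
tool_pos: [0.5772, -0.2015, 0.2419]
tool_rot: [180.0, 25.8, -8.1]
force: [0.7, 0.1, 0.0]
grip_width: 0.0363
grasp_force: 0.0
```

servo_tool(
  plan=[
    {"xyz": [0, 0, -1], "twist": [0, 0, 0], "jaw": 0.57},
    {"xyz": [0, 0, -4], "twist": [0, 0, 0], "jaw": 0.57},
    {"xyz": [0, 0, -8], "twist": [0, 0, 0], "jaw": 0.3},
    {"xyz": [0, 0, -12], "twist": [0, 0, 0], "jaw": 0.2},
    {"xyz": [0, 0, -14], "twist": [0, 0, 0], "jaw": 0.2},
    {"xyz": [0, 0, -15], "twist": [0, 0, 0], "jaw": 0.2},
    {"xyz": [0, 0, -15], "twist": [0, 0, 0], "jaw": 0.2},
  ],
)

```text
time_s: 6.53
tool_pos: [0.6432, -0.2105, 0.3802]
tool_rot: [179.9, 25.5, -8.1]
force: [-0.2, -0.1, -0.2]
grip_width: 0.0628
grasp_force: 0.0
```

```bash
python3 - <<'E'
from h import *
c=snap('wrist','w3.png'); cv2.imwrite('pics/w3b.png',cv2.resize(c['img'][:,:,::-1],(800,600),interpolation=2))
print(inway(),env.get_obs()['qpos'])
for p in [(-.1,.0),(.1,0)]: print(proj({'K':c['camera_matrix'],**c},BOX+wayR(YAW).apply([p[0],0,-.028]))/.7)
# lid approach : tool yaw with y axis along lid x
delta([.470,.152,.30],[180,0,-72.5]); delta([.470,.152,.30],[180,0,107.5])
E
```

```text
(array([ 31.1,  -2. , 312. ]), array([-180. ,   26. ,   -8.2]), array([180. ,  25.7,  -8.1])) [ 25.38917684  33.60470406 -16.57256211  67.8959595   10.06376203
 105.44245004 -88.21172117]
[395.00873082  73.939021  ]
[394.08569305 369.50800587]
xyz [-16.58 -33.49  16.62] tw [14.49 22.9  63.31]
xyz [-16.58 -33.49  16.62] tw [ -25.83   16.34 -113.31]
```

View pics/w3b.png

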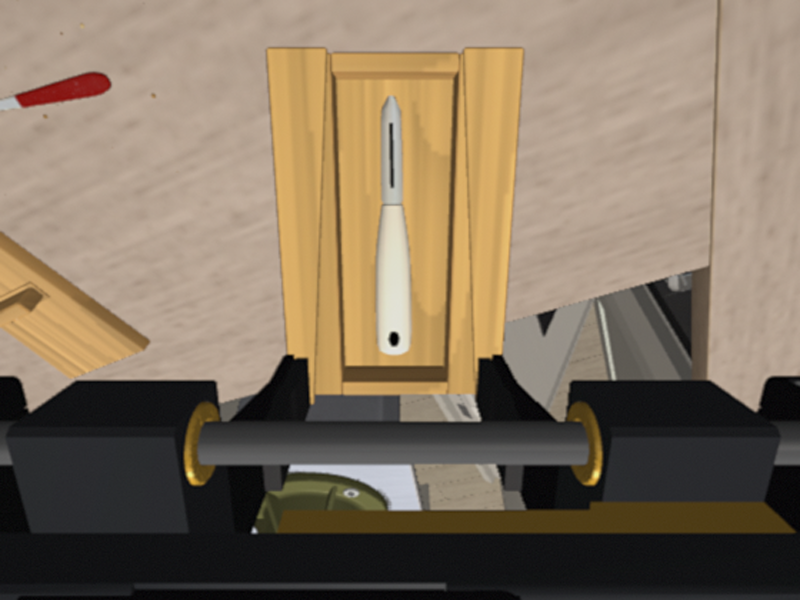

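servo_tool(
  plan=[
    {"xyz": [-2, -4, 1], "twist": [-1.5, 1, -6.7], "jaw": 0.3},
    {"xyz": [-4, -7.5, 2.5], "twist": [-3, 1.9, -13.3], "jaw": 0.3},
    {"xyz": [-6, -11, 4], "twist": [-4.6, 2.9, -20], "jaw": 0.3},
    {"xyz": [-8, -14.5, 5.5], "twist": [-6.1, 3.8, -26.7], "jaw": 0.3},
    {"xyz": [-10, -18, 7], "twist": [-7.6, 4.8, -33.3], "jaw": 0.3},
    {"xyz": [-12, -21.5, 8.5], "twist": [-9.1, 5.8, -40], "jaw": 0.3},
    {"xyz": [-14, -25, 10], "twist": [-10.6, 6.7, -46.7], "jaw": 0.3},
    {"xyz": [-16, -28.5, 11.5], "twist": [-12.2, 7.7, -53.3], "jaw": 0.3},
    {"xyz": [-17.5, -31.5, 12.5], "twist": [-13.7, 8.6, -60], "jaw": 0.3},
    {"xyz": [-18.3, -33.5, 13], "twist": [-15.2, 9.6, -66.6], "jaw": 0.3},
  ],
)

```text
time_s: 7.42
tool_pos: [0.4662, 0.1552, 0.3379]
tool_rot: [-172.8, 10.2, 61.8]
force: [0.4, 0.5, -0.0]
grip_width: 0.061
grasp_force: 0.0
```

```bash
python3 - <<'E'
from h import *
o=env.get_obs();print(o['qpos'],o['tool_pos'],o['tool_rot'])
delta([.470,.152,.34],[180,0,107.5])
E
```

```text
[ 14.85003384   9.91282376 -40.00707127 104.15053951   6.58566475
  80.85059936 -56.0537379 ] [0.46616844 0.15515066 0.33789374] [-172.75541325   10.19814022   61.79080936]
xyz [-0.13  0.46 -0.25] tw [-10.91   6.76 -46.17]
```

servo_tool(
  plan=[
    {"xyz": [0, 0, 0], "twist": [-1.5, 1, -6.6], "jaw": 0.3},
    {"xyz": [0, 0, 0], "twist": [-3.1, 1.9, -13.2], "jaw": 0.3},
    {"xyz": [0, 0, 0], "twist": [-4.7, 2.9, -19.8], "jaw": 0.3},
    {"xyz": [0, 0, 0], "twist": [-6.2, 3.9, -26.4], "jaw": 0.3},
    {"xyz": [0, 0, 0], "twist": [-7.8, 4.8, -33], "jaw": 0.3},
    {"xyz": [0, 0, 0], "twist": [-9.4, 5.8, -39.6], "jaw": 0.3},
    {"xyz": [0, 0, 0], "twist": [-10.9, 6.8, -46.2], "jaw": 0.3},
    {"xyz": [0, 0, 0], "twist": [-10.9, 6.8, -46.2], "jaw": 0.3},
    {"xyz": [0, 0, 0], "twist": [-10.9, 6.8, -46.2], "jaw": 0.3},
  ],
)

```text
time_s: 8.17
tool_pos: [0.4689, 0.1514, 0.3385]
tool_rot: [-180.0, 0.1, 106.8]
force: [0.5, 0.5, -1.0]
grip_width: 0.0609
grasp_force: 0.0
```

```bash
python3 - <<'E'
from h import *
c=snap('wrist','w4.png'); cv2.imwrite('pics/w4b.png',cv2.resize(c['img'][:,:,::-1],(800,600),interpolation=2))
o=env.get_obs();print(o['qpos'],o['tool_pos'],o['tool_rot'])
delta([.470,.152,.34],[180,0,107.5])
E
```

```text
[ 20.89133055   4.34507373 -43.17834107 108.6224523    3.27580682
  68.23883256  -6.63085048] [0.46913105 0.15164552 0.33867588] [1.79993746e+02 7.01657157e-02 1.06789504e+02]
xyz [ 0.01  0.09 -0.13] tw [ 0.01  0.07 -0.71]
```

View pics/w4b.png

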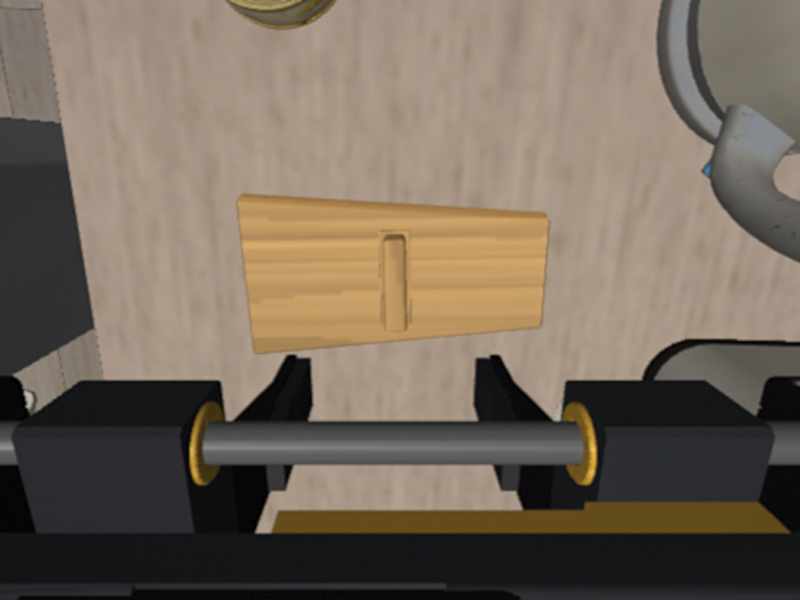

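```bash
python3 - <<'E'
from h import *
c=load('w4.png'); f=lambda u,v,z:onplane(c,u*.7-.15,v*.7-.15,z)
a,b=f(395,236,.036),f(396,329,.036);d=a-b;print('bar',(a+b)/2,np.linalg.norm(d),np.degrees(np.arctan2(d[1],d[0])))
# lid x direction: left/right edges
w=f(240,204,.012),f(256,352,.012);n=f(547,218,.012),f(541,325,.012)
m=lambda p:(p[0]+p[1])/2
dd=m(w)-m(n);print('plate',(m(w)+m(n))/2,np.linalg.norm(dd),np.degrees(np.arctan2(dd[1],dd[0])),np.linalg.norm(w[0]-w[1]),np.linalg.norm(n[0]-n[1]))
E
```

```text
bar [0.46847743 0.15681781 0.036     ] 0.05925838770234507 107.4806387236053
plate [0.46930408 0.15500597 0.012     ] 0.19685594441583956 -161.57334303254063 0.10185710818821145 0.07297692456746405
```

servo_tool(
  plan=[
    {"xyz": [0.3, 0, 3], "twist": [0, 0, 0], "jaw": 0.3},
    {"xyz": [0.3, 0, 6], "twist": [0, 0, 0], "jaw": 0.4},
    {"xyz": [0.3, 0, 10], "twist": [0, 0, 0], "jaw": 0.5},
    {"xyz": [0.3, 0, 13], "twist": [0, 0, 0], "jaw": 0.5},
    {"xyz": [0.3, 0, 14.2], "twist": [0, 0, 0], "jaw": 0.5},
    {"xyz": [0.3, 0, 14.4], "twist": [0, 0, 0], "jaw": 0.5},
    {"xyz": [0.3, 0, 14.4], "twist": [0, 0, 0], "jaw": 0.5},
    {"xyz": [0.3, 0, 14.4], "twist": [0, 0, 0], "jaw": 0.5},
  ],
)

```text
time_s: 8.88
tool_pos: [0.4693, 0.1553, 0.1956]
tool_rot: [179.9, 0.0, 106.9]
force: [0.2, -0.1, 0.1]
grip_width: 0.0436
grasp_force: 0.0
```

servo_tool(
  plan=[
    {"xyz": [0, 0, 0], "twist": [0, 0, 0], "jaw": 1},
    {"xyz": [0, 0, 0], "twist": [0, 0, 0], "jaw": 1},
    {"xyz": [0, 0, 0], "twist": [0, 0, 0], "jaw": 1},
    {"xyz": [0, 0, 0], "twist": [0, 0, 0], "jaw": 1},
    {"xyz": [0, 0, 0], "twist": [0, 0, 0], "jaw": 1},
    {"xyz": [0, 0, 0], "twist": [0, 0, 0], "jaw": 1},
    {"xyz": [0, 0, 0], "twist": [0, 0, 0], "jaw": 1},
  ],
  newtons=40,
)

```text
time_s: 9.47
tool_pos: [0.4691, 0.1549, 0.1954]
tool_rot: [179.9, 0.0, 107.0]
force: [-0.1, 0.5, 0.4]
grip_width: 0.0136
grasp_force: 40.0
```

```bash
python3 - <<'E'
from h import *
o=env.get_obs();print(o['qpos'],o['tool_pos'],o['tool_rot'])
R=wayR(YAW)
for p in ([.1,0,.27],[.1,0,.2]):
  P=BOX+R.apply(p); M=R*Ro.from_matrix(np.array([[0,1,0],[1,0,0],[0,0,-1.]]).T)
  r=M.as_euler('xyz',degrees=True);print(P,r);delta(P,r)
E
```

```text
[ 16.4580164   16.34595804 -41.51542129 116.2242361   13.74103254
  52.08199381 -15.42711122] [0.46905229 0.15489702 0.19536327] [1.79879941e+02 3.51976479e-02 1.06984446e+02]
[ 0.56268962 -0.20106219  0.37051151] [154.    0.  -98.2]
xyz [-36.79  -1.41 -17.5 ] tw [  -7.81   35.1  -151.26]
[ 0.53231737 -0.19668548  0.30759592] [154.    0.  -98.2]
xyz [-35.48  -4.2  -11.21] tw [  -7.81   35.1  -151.26]
```

```bash
cat >> h.py <<'E'
def lidpose(p):
    R=wayR(YAW); M=R*Ro.from_matrix(np.array([[0,-1,0],[-1,0,0],[0,0,-1.]]))
    return BOX+R.apply(p), M.as_euler('xyz',degrees=True)
E
python3 - <<'E'
from h import *
for p in ([.1,0,.27],[.1,0,.2]): print(lidpose(p));delta(*lidpose(p))
E
```

```text
(array([ 0.56268962, -0.20106219,  0.37051151]), array([-154. ,    0. ,   81.8]))
xyz [-36.79  -1.41 -17.5 ] tw [25.7   5.72 24.75]
(array([ 0.53231737, -0.19668548,  0.30759592]), array([-154. ,    0. ,   81.8]))
xyz [-35.48  -4.2  -11.21] tw [25.7   5.72 24.75]
```

servo_tool(
  plan=[
    {"xyz": [0, 0, -3], "twist": [0, 0, 0], "jaw": 1},
    {"xyz": [0, 0, -7], "twist": [0, 0, 0], "jaw": 1},
    {"xyz": [0, 0, -11], "twist": [0, 0, 0], "jaw": 1},
    {"xyz": [-1.5, 0, -15], "twist": [2, 0.5, 2], "jaw": 1},
    {"xyz": [-4.5, 0, -17.5], "twist": [5, 1, 5], "jaw": 1},
    {"xyz": [-8, 0, -18], "twist": [8, 2, 8], "jaw": 1},
    {"xyz": [-12, -0.5, -18], "twist": [11, 2.5, 11], "jaw": 1},
    {"xyz": [-16, -0.5, -18], "twist": [14, 3, 14], "jaw": 1},
    {"xyz": [-20, -1, -18], "twist": [17, 4, 17], "jaw": 1},
    {"xyz": [-24, -1, -18], "twist": [20, 4.5, 20], "jaw": 1},
  ],
)

```text
time_s: 10.3
tool_pos: [0.5289, -0.0797, 0.3752]
tool_rot: [-159.6, -0.9, 86.5]
force: [1.5, 0.5, -1.3]
grip_width: 0.0136
grasp_force: 39.9
```

```bash
python3 - <<'E'
from h import *
o=env.get_obs();print(o['qpos'],o['tool_pos'],o['tool_rot'],o['grip_width'])
delta(*lidpose([.1,0,.27]))
E
```

```text
[ 32.29584135  16.27505748 -31.68673571  92.88717132   6.47736167
  93.65456587  -4.0247102 ] [ 0.52893095 -0.07965405  0.37521486] [-159.57938833   -0.86069756   86.4530788 ] 0.01359114347671919
xyz [-11.91   3.96  -1.16] tw [5.54 1.04 4.62]
```

servo_tool(
  plan=[
    {"xyz": [-3.5, 1.2, -0.3], "twist": [2, 0.3, 1.5], "jaw": 1},
    {"xyz": [-7, 2.5, -0.7], "twist": [4, 0.6, 3], "jaw": 1},
    {"xyz": [-10, 3.5, -1], "twist": [5.5, 1, 4.6], "jaw": 1},
    {"xyz": [-11.9, 4, -1.2], "twist": [5.5, 1, 4.6], "jaw": 1},
    {"xyz": [-11.9, 4, -1.2], "twist": [5.5, 1, 4.6], "jaw": 1},
    {"xyz": [-11.9, 4, -1.2], "twist": [5.5, 1, 4.6], "jaw": 1},
    {"xyz": [-11.9, 4, -1.2], "twist": [5.5, 1, 4.6], "jaw": 1},
  ],
)

```text
time_s: 10.88
tool_pos: [0.5639, -0.1976, 0.3704]
tool_rot: [-154.2, -0.1, 82.1]
force: [0.6, 0.1, -0.9]
grip_width: 0.0137
grasp_force: 39.9
```

```bash
python3 - <<'E'
from h import *
o=env.get_obs();print(inway(),o['tool_rot'],o['qpos'])
delta(*lidpose([.1,0,.27]))
c=snap('wrist','w5.png'); cv2.imwrite('pics/w5b.png',cv2.resize(c['img'][:,:,::-1],(800,600),interpolation=2))
E
```

```text
(array([ 99.3,  -3.6, 270.2]), array([-180. ,   26. ,   -8.2]), array([-1.542e+02, -1.000e-01,  8.210e+01])) [-1.54172074e+02 -1.17081461e-01  8.20665563e+01] [ 3.54648515e+01  2.55300504e+01 -2.67656154e+01  8.20232919e+01
  1.15004505e+01  1.01003314e+02  8.73630225e-02]
xyz [-0.36 -0.07  0.02] tw [0.17 0.01 0.29]
```

View pics/w5b.png

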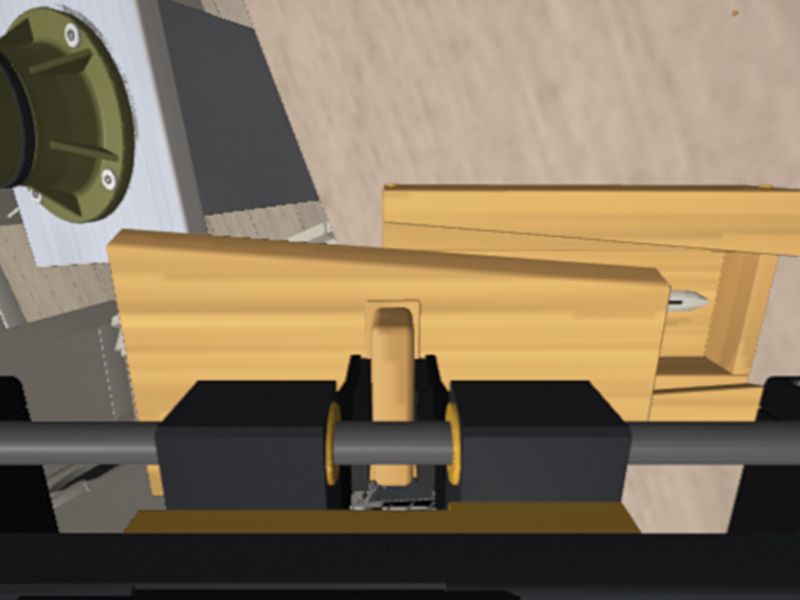

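```bash
python3 - <<'E'
from h import *
c=load('w5.png');o=env.get_obs();R=Ro.from_euler('xyz',o['tool_rot'],degrees=True)
def tool(u,v,z):
    q,d=ray(c,u*.7-.15,v*.7-.15);q=R.inv().apply(q-o['tool_pos']);d=R.inv().apply(d);return (q+d*(z-q[2])/d[2])*1000
print(tool(393,326,.160),tool(392,484,.160))
print('corners',tool(668,288,.184),tool(120,240,.184),tool(650,420,.184))
E
```

```text
[ 29.44203233  -0.72419122 160.        ] [-29.33264861  -1.1227243  160.        ]
corners [ 35.11801799  97.87278274 184.        ] [ 52.60927776 -95.6684514  184.        ] [-18.46100479  99.87489436 184.        ]
```

servo_tool(
  plan=[
    {"xyz": [0, 0, 0.5], "twist": [0, 0, 0], "jaw": 1},
    {"xyz": [0, 0, 1.5], "twist": [0, 0, 0], "jaw": 1},
    {"xyz": [0, 0, 3], "twist": [0, 0, 0], "jaw": 1},
    {"xyz": [0, 0, 4], "twist": [0, 0, 0], "jaw": 1},
    {"xyz": [0, 0, 4.5], "twist": [0, 0, 0], "jaw": 1},
    {"xyz": [0, 0, 4.5], "twist": [0, 0, 0], "jaw": 1},
    {"xyz": [0, 0, 4.5], "twist": [0, 0, 0], "jaw": 1},
  ],
)

```text
time_s: 11.52
tool_pos: [0.5443, -0.1958, 0.3304]
tool_rot: [-154.2, -0.0, 82.0]
force: [0.1, -0.8, -0.9]
grip_width: 0.0133
grasp_force: 39.9
```

```bash
python3 - <<'E'
from h import *
print(inway());delta(*lidpose([.1,0,.1985]))
E
```

```text
(array([ 99.4,  -2.6, 225.6]), array([-180. ,   26. ,   -8.2]), array([-154.2,   -0. ,   82. ]))
xyz [-0.25 -0.07  2.71] tw [0.19 0.07 0.2 ]
```

servo_tool(
  plan=[
    {"xyz": [-0.25, -0.1, 0.3], "twist": [0.2, 0.1, 0.2], "jaw": 1},
    {"xyz": [-0.25, -0.1, 1], "twist": [0.2, 0.1, 0.2], "jaw": 1},
    {"xyz": [-0.25, -0.1, 1.7], "twist": [0.2, 0.1, 0.2], "jaw": 1},
    {"xyz": [-0.25, -0.1, 2.3], "twist": [0.2, 0.1, 0.2], "jaw": 1},
    {"xyz": [-0.25, -0.1, 2.7], "twist": [0.2, 0.1, 0.2], "jaw": 1},
    {"xyz": [-0.25, -0.1, 2.8], "twist": [0.2, 0.1, 0.2], "jaw": 1},
    {"xyz": [-0.25, -0.1, 2.8], "twist": [0.2, 0.1, 0.2], "jaw": 1},
    {"xyz": [-0.25, -0.1, 2.8], "twist": [0.2, 0.1, 0.2], "jaw": 1},
  ],
)

```text
time_s: 12.18
tool_pos: [0.5313, -0.1966, 0.3057]
tool_rot: [-154.0, -0.0, 81.8]
force: [-0.1, -1.6, -2.1]
grip_width: 0.0137
grasp_force: 39.9
```

```bash
python3 - <<'E'
from h import *
print(inway());delta(*lidpose([.1,0,.196]));print(wayR(YAW).inv().apply(env.get_obs()['force']))
E
```

```text
(array([100.1,   0. , 197.8]), array([-180. ,   26. ,   -8.2]), array([-154. ,   -0. ,   81.8]))
xyz [0.   0.01 0.18] tw [ 0.01 -0.04  0.  ]
[-1.04608398  1.64192792 -1.85472489]
```

servo_tool(
  plan=[
    {"xyz": [0, 0, 0.15], "twist": [0, 0, 0], "jaw": 1},
    {"xyz": [0, 0.5, 0.15], "twist": [0, 0, 0], "jaw": 1},
    {"xyz": [0, 1.5, 0.15], "twist": [0, 0, 0], "jaw": 1},
    {"xyz": [0, 2.5, 0.15], "twist": [0, 0, 0], "jaw": 1},
    {"xyz": [0, 3.5, 0.15], "twist": [0, 0, 0], "jaw": 1},
    {"xyz": [0, 4.5, 0.15], "twist": [0, 0, 0], "jaw": 1},
    {"xyz": [0, 5, 0.15], "twist": [0, 0, 0], "jaw": 1},
    {"xyz": [0, 5, 0.15], "twist": [0, 0, 0], "jaw": 1},
  ],
)

```text
time_s: 12.85
tool_pos: [0.5763, -0.2029, 0.2816]
tool_rot: [-154.0, -0.1, 81.8]
force: [1.7, -0.2, -0.5]
grip_width: 0.014
grasp_force: 39.9
```

```bash
python3 - <<'E'
from h import *
print(inway());delta(*lidpose([0,0,.196]));print(wayR(YAW).inv().apply(env.get_obs()['force']))
E
```

```text
(array([ 48.7,  -0.2, 196.1]), array([-180. ,   26. ,   -8.2]), array([-1.54e+02, -1.00e-01,  8.18e+01]))
xyz [-0.02  4.87  0.02] tw [ 0.05 -0.06  0.04]
[-1.76737744 -0.09364277  0.34497619]
```

servo_tool(
  plan=[
    {"xyz": [0, 0.7, 0.05], "twist": [0, 0, 0], "jaw": 1},
    {"xyz": [0, 1.5, 0.05], "twist": [0, 0, 0], "jaw": 1},
    {"xyz": [0, 2.3, 0.05], "twist": [0, 0, 0], "jaw": 1},
    {"xyz": [0, 3.1, 0.05], "twist": [0, 0, 0], "jaw": 1},
    {"xyz": [0, 3.7, 0.05], "twist": [0, 0, 0], "jaw": 1},
    {"xyz": [0, 4.1, 0.05], "twist": [0, 0, 0], "jaw": 1},
    {"xyz": [0, 4.3, 0.05], "twist": [0, 0, 0], "jaw": 1},
    {"xyz": [0, 4.3, 0.05], "twist": [0, 0, 0], "jaw": 1},
  ],
)

```text
time_s: 13.52
tool_pos: [0.6137, -0.2084, 0.2631]
tool_rot: [-154.1, -0.0, 81.8]
force: [1.5, -0.3, 2.8]
grip_width: 0.0137
grasp_force: 40.0
```

```bash
python3 - <<'E'
from h import *
print(inway());print(wayR(YAW).inv().apply(env.get_obs()['force']))
E
```

```text
(array([  6.6,   0. , 196. ]), array([-180. ,   26. ,   -8.2]), array([-154.1,   -0. ,   81.8]))
[-0.15469733  0.12640741  3.20777689]
```

Now press into the wedge in small steps.

servo_tool(
  plan=[
    {"xyz": [0, 0.2, 0], "twist": [0, 0, 0], "jaw": 1},
    {"xyz": [0, 0.4, 0], "twist": [0, 0, 0], "jaw": 1},
    {"xyz": [0, 0.6, 0], "twist": [0, 0, 0], "jaw": 1},
    {"xyz": [0, 0.7, 0], "twist": [0, 0, 0], "jaw": 1},
    {"xyz": [0, 0.7, 0], "twist": [0, 0, 0], "jaw": 1},
  ],
)

```text
time_s: 13.93
tool_pos: [0.6193, -0.209, 0.2603]
tool_rot: [-154.0, -0.1, 81.8]
force: [-0.4, 0.9, 5.9]
grip_width: 0.0137
grasp_force: 40.0
```

```bash
python3 - <<'E'
from h import *
print(inway());print(wayR(YAW).inv().apply(env.get_obs()['force']))
E
```

```text
(array([  0.3,  -0.2, 196. ]), array([-180. ,   26. ,   -8.2]), array([-1.54e+02, -1.00e-01,  8.18e+01]))
[ 3.01960663 -0.78901165  5.04847821]
```

servo_tool(
  plan=[
    {"xyz": [0, 0.1, 0], "twist": [0, 0, 0], "jaw": 1},
    {"xyz": [0, 0.2, 0], "twist": [0, 0, 0], "jaw": 1},
    {"xyz": [0, 0.3, 0], "twist": [0, 0, 0], "jaw": 1},
    {"xyz": [0, 0.3, 0], "twist": [0, 0, 0], "jaw": 1},
  ],
)

```text
time_s: 14.27
tool_pos: [0.6215, -0.2092, 0.2593]
tool_rot: [-153.9, -0.1, 81.8]
force: [-3.5, 1.3, 7.1]
grip_width: 0.014
grasp_force: 40.0
```

```bash
python3 - <<'E'
from h import *
print(inway());print(wayR(YAW).inv().apply(env.get_obs()['force']))
E
```

```text
(array([ -2.2,  -0.4, 196. ]), array([-180. ,   26. ,   -8.2]), array([-1.539e+02, -1.000e-01,  8.180e+01]))
[ 6.35423753 -0.76450807  4.7517958 ]
```

servo_tool(
  plan=[
    {"xyz": [0, 0.1, 0], "twist": [0, 0, 0], "jaw": 1},
    {"xyz": [0, 0.2, 0], "twist": [0, 0, 0], "jaw": 1},
    {"xyz": [0, 0.3, 0], "twist": [0, 0, 0], "jaw": 1},
    {"xyz": [0, 0.4, 0], "twist": [0, 0, 0], "jaw": 1},
    {"xyz": [0, 0.4, 0], "twist": [0, 0, 0], "jaw": 1},
  ],
)

```text
time_s: 14.68
tool_pos: [0.623, -0.2093, 0.2585]
tool_rot: [-153.3, -0.1, 81.8]
force: [-12.3, 3.9, 15.4]
grip_width: 0.0137
grasp_force: 40.2
```

```bash
python3 - <<'E'
from h import *
print(inway());print(wayR(YAW).inv().apply(env.get_obs()['force']))
E
```

```text
(array([ -3.9,  -0.4, 196. ]), array([-180. ,   26. ,   -8.2]), array([-1.533e+02, -1.000e-01,  8.180e+01]))
[18.22972699 -2.11470416  8.28793899]
```

servo_tool(
  plan=[
    {"xyz": [0, 0, 0], "twist": [0, 0, 0], "jaw": 1},
    {"xyz": [0, 0, 0], "twist": [0, 0, 0], "jaw": 1},
    {"xyz": [0, 0, 0], "twist": [0, 0, 0], "jaw": 0.5},
    {"xyz": [0, 0, 0], "twist": [0, 0, 0], "jaw": 0.5},
    {"xyz": [0, 0, 0], "twist": [0, 0, 0], "jaw": 0.5},
    {"xyz": [0, 0, 0], "twist": [0, 0, 0], "jaw": 0.5},
    {"xyz": [0, 0, 0], "twist": [0, 0, 0], "jaw": 0.5},
    {"xyz": [0, 0, 0], "twist": [0, 0, 0], "jaw": 0.5},
  ],
)

```text
time_s: 15.35
tool_pos: [0.6257, -0.2103, 0.2565]
tool_rot: [-154.0, -0.0, 81.8]
force: [0.6, -0.2, -0.1]
grip_width: 0.0412
grasp_force: 0.5
```

servo_tool(
  plan=[
    {"xyz": [0, -0.5, -1], "twist": [0, 0, 0], "jaw": 0.5},
    {"xyz": [0, -0.5, -3], "twist": [0, 0, 0], "jaw": 0.5},
    {"xyz": [0, -0.5, -6], "twist": [0, 0, 0], "jaw": 0.5},
    {"xyz": [0, -0.5, -9], "twist": [0, 0, 0], "jaw": 0.5},
    {"xyz": [0, -0.5, -11], "twist": [0, 0, 0], "jaw": 0.5},
    {"xyz": [0, -0.5, -12], "twist": [0, 0, 0], "jaw": 0.5},
    {"xyz": [0, -0.5, -12], "twist": [0, 0, 0], "jaw": 0.5},
  ],
)

```text
time_s: 15.93
tool_pos: [0.674, -0.217, 0.3701]
tool_rot: [-154.3, -0.0, 81.8]
force: [0.2, -0.1, 0.4]
grip_width: 0.0435
grasp_force: 0.0
```

```bash
python3 - <<'E'
from h import *
print(inway())
c=snap('wrist','w6.png'); cv2.imwrite('pics/w6b.png',cv2.resize(c['img'][:,:,::-1],(800,600),interpolation=2))
c={'K':c['camera_matrix'],**c};R=wayR(YAW)
for p in ([0,-.03,.036],[0,.03,.036],[-.1,-.04,.012],[-.106,-.069,.014]): print(p,proj(c,BOX+R.apply(p))/.7)
E
```

```text
(array([-1.30e+00, -1.00e-01,  3.19e+02]), array([-180. ,   26. ,   -8.2]), array([-154.3,   -0. ,   81.8]))
[0, -0.03, 0.036] [389.60843306 251.11658756]
[0, 0.03, 0.036] [389.80097698 350.07504387]
[-0.1, -0.04, 0.012] [555.01052133 227.01458673]
[-0.106, -0.069, 0.014] [571.41293791 177.62385179]
```

View pics/w6b.png

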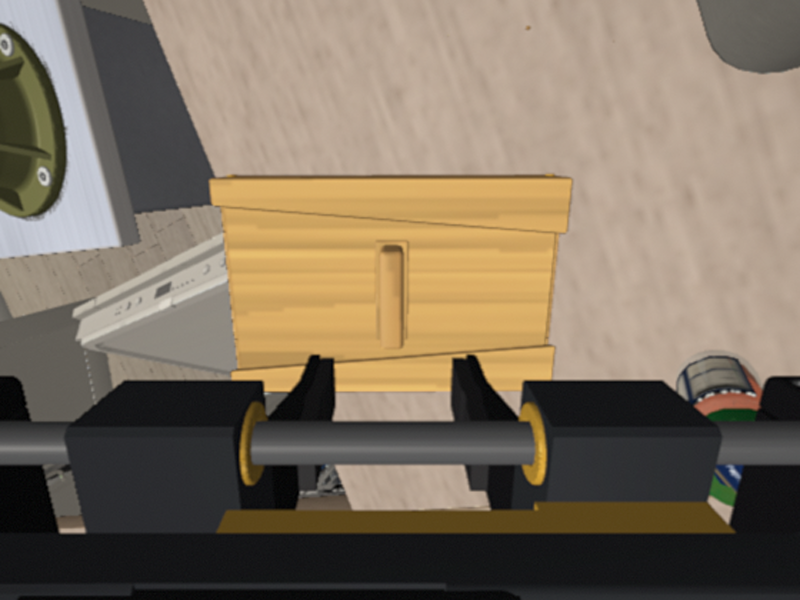

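The lid sits flush between the rails. Its bar is at about (391, 298), against a predicted (390, 300) for home, so it is within about 1 mm. The gripper is clear of everything.

```bash
python3 -c "
from cell import env
print(env.sign_off())"
```

```text
the job is handed in; nothing more can be done
None
```

The peeler is in the box, lying along the cavity, and the lid is pushed in with about 18 N to within about 1 mm of home; the job is handed in at about 16 s, but no verdict came back and I did not measure the lid's pressure on each rail.

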